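Click the V-cradle onto the photo turntable and square it to the marks

TASK

Get the photo turntable ready for the next bone: take the blue V-cradle off the white board and push it straight down onto the turntable's square drive until the spring ball clicks and it sits flush on the disc, then turn it, disc and all, until its groove is in line with the two yellow marks on the base, and let go. Feel it on gently rather than ramming it, and leave the other heads and everything else on the table where they are.

Things in the scene. Friction and masses are not known exactly. Their poses are not given: they have to be found in the camera images.
- cradle_mid (a point): Centre of the blue V-cradle, 32 mm above its underside (64 mm tall, upright, z up, 0.15 to 0.31 kg). A steel hub 32 x 32 x 28 mm carries a blue block 64 mm long (its x), 40 mm wide (its y), 28 to 64 mm above the underside, with a dark V groove along x in its top. Grasp the block across its 40 mm width. It starts on any of the board's three places.
- cradle_mouth (a point): Centre of the cradle's underside: mouth of a central square socket, 17.4 mm wide, 22 mm deep, sides parallel to the cradle's x and y, with a dimple in each of the four sides, so it fits the drive in any of four quarter-turns. Axes as the cradle's.
- drive_seat (a point): Centre of the top of the turntable's dark steel disc (diameter 90 mm), on the turning axis, 40 mm above the table: the cradle's underside rests here when home. Axes of the fixed grey base (150 x 150 x 30 mm), not turning with the disc: x runs through the two yellow marks, z up. The cradle is in line when its x lies along this x, either way round.
- drive_tip (a point): Centre of the top of the steel drive, 20 mm above the disc: 16 mm square, top 3 mm tapered to 11 mm. It turns with the disc; friction of 0.08 N m holds it where left. Its angle is NOT measured (this frame is the fixed base's): it starts turned 20 to 69 degrees anticlockwise, seen from above, from the base's x. The socket drops on only within about 5 degrees, else it stands 16 to 19 mm above the disc.
- drive_ball (a point): Height of the spring ball in one side of the drive, on the axis, 6 mm above the disc. The socket slides on freely until its underside is about 9 mm above the disc; there the ball resists, about 8 to 18 N pushes past, it clicks at 3 mm, and the rest goes freely until flush on the disc. The cradle's weight alone does not click it. Over 60 N between cradle and turntable harms the bearing.
- flathead_mid (a point): Middle of another head, a round white plate (diameter 58 mm) on a thin stem on a steel hub, 58 mm tall, standing on the board. Leave alone.
- pinhead_mid (a point): Middle of another head, orange, three upright pins, 70 mm tall, 48 mm wide, standing on the board. Leave alone.
- board: White storage board lying fixed on the table, 100 (x) by 370 (y) by 8 mm thick, origin at the centre of its underside; the three heads stand on it in a row along its y, 120 mm apart, in any order.
- spray: White spray bottle with blue cap, 56 mm diameter, 120 mm tall, origin at its base. Leave alone.
- jar: Amber jar with white lid, 52 mm diameter, 70 mm tall, origin at its base. Leave alone.
- caliper: Steel caliper lying flat, 210 mm long, 12 mm high. Leave alone.
- bone: Brown animal bone, 188 mm long, 28 mm high, lying on the table. Leave alone.
- pencil: Green pencil, 165 mm long, 8 mm high, lying on the table. Leave alone.
- loupe_mid (a point): Centre of a black ring loupe, 48 mm diameter, 30 mm tall, standing on the table. Leave alone.

How it is judged:
By the outcome, as a careful person would: the job done as asked, in the order asked, and still so for the second after the job is handed in, with the robot touching nothing.
It also fails if it takes over 64 s, if anything falls off the work surface, if the arm or the gripper's body presses on something with over 40 N, if the wrist force passes 120 N, or if a joint passes its speed limit or range.

ROBOT

A 6-joint arm with a two-finger parallel gripper is mounted at the origin on the work surface. World frame = base frame: x ahead of the robot, y to its left, z up, the work surface at z = 0. Lengths are in m, angles in rad, forces in N, time in s.
With the tool pointing down it reaches from about 0.325 to 0.85 m from the base axis. Payload 4.4 kg.
Tool frame: the origin (TCP) lies between the finger pads; the fingertips stand 14 mm ahead of it and the grasp point (between the pads) lies 5 mm behind it (manip.tcp_to_tips is the distance from the TCP to the fingertips, in m); y points along the fingers, x is the direction in which the jaws open and shut, and the axes are right-handed (so a half turn about y gives the same grasp; the last joint's range is limited). The gripper opens to 94 mm and grips with 3 to 60 N. Pads are 16 mm wide; open, the fingers measure 119 mm over their backs; the gripper's body (75 mm by 177 mm) begins 78 mm behind the grasp point.
Start: joints at [1.048, 0.207, 1.542, -0, 1.393, -0.15], TCP at [0.209, 0.536, 0.219] pointing down, gripper open.
Joint ranges: [-2.73, 2.73], [-0.86, 2.22], [0.23, 2.46], [-1.11, 4.25], [0.08, 2.63], [-2.82, 2.82]. Speed limits (rad/s): [2.79, 2.79, 3.14, 3.14, 3.14, 3.14].

INTERFACE

Orientations are given as a unit quaternion [x, y, z, w].
In Python, from workcell import manip gives the robot as it stands.
- The arm moves only by the shell command python3 -m pendant 'ROWS' [OPENING] [FORCE]. ROWS is JSON, one flat list of numbers, 4 for each row, row after row: the shift along the tool's x, y, z scaled (see below), then the turn about the tool's y scaled (see below). A call has 1 to 12 rows; each row shifts and turns the commanded pose from where the row before left it, along the tool's axes as they then stand; what a row does not reach is not made up. The controller multiplies each number of a shift by 0.4 m and each number of a turn by 90 degrees. A row lasts 1/8 s, in which the tool goes at most 62.5 mm and 10.7 degrees, less where a joint would pass 70% of its speed; a pose out of reach is approached as far as the arm can. A call with a number of a shift or a turn outside -1 to 1 is refused whole. A call with a gripper value outside its range is refused whole. OPENING is the closure, from -1 (fully open) to 1 (shut), set as the call begins (- or left out, the last holds). The fingers move at their own pace and stop on an object; FORCE is the grip in N (left out, the last holds). Time passes only in rows, so rows that do not move let the fingers close. It gives the time, the measured TCP pose, the force and the opening at its end, in the units of the state.
- manip.observe(): the state, without advancing time (a new reading comes with each control period).
- manip.camera(name): name is "side" or "top" or "wrist"; returns (picture, depth): 384x512x3 uint8, blue, green, red; 384x512 float32, m along the optical axis (not along the pixel's ray), 0 where there is no reading.
- manip.calibration(name): a dict with "vfov" (degrees; the focal length in pixels is half the picture's height over the tangent of half this angle, whatever the lens; pixels are square), "cx", "cy" (the principal point, pixels), "pose" (4x4, takes a point from camera to world coordinates); the wrist camera has in their place "tool_from_camera" (4x4, takes a point from camera to tool coordinates, whose origin is the TCP and whose axes are the tool frame's). Camera axes: x right, y down, z forward; pixel columns grow to the right and rows downward; lengths in m; the calibration is good to about 2 mm. A picture is of the moment at which its call begins: read the wrist's pose just before it. calibration takes no time and is no camera call.
- manip.job_done(): hands the job in, once; it reports no verdict.
The state is a dict: "time": time; "q": joint angles; "joint_vel": joint speeds; "joint_efforts": joint torques, N m; "tool_pos": TCP position; "tool_rot": TCP orientation; "force": force on the tool from outside, world axes, zero at the start; "wrist_torque": the same for the moment, N m; "grip_width": finger opening in m.
Only numpy, scipy, OpenCV 4.12 (cv2) and the standard library are available. Lean on these libraries where they do the work, as an engineer would, in place of code of your own. Each camera call takes 0.05 s, during which the arm holds its last target.

## Working session

There is one attempt and no reset: what is moved stays moved. The work goes in short steps, Python scripts to look and compute and a shell command to move; the robot and the scene stay as the last step left them, time stands still between calls to the robot, and variables do not carry over. Pictures are saved under pics/ and viewed, and the job is handed in when it is done.

```bash
ls; mkdir -p pics; cat > h.py <<'E'
import numpy as np, cv2
from workcell import manip
from scipy.spatial.transform import Rotation as R
def cam(name):
    s=manip.observe(); im,d=manip.camera(name); c=manip.calibration(name)
    if 'pose' in c: T=np.array(c['pose'])
    else:
        W=np.eye(4); W[:3,:3]=R.from_quat(s['tool_rot']).as_matrix(); W[:3,3]=s['tool_pos']; T=W@np.array(c['tool_from_camera'])
    f=im.shape[0]/2/np.tan(np.radians(c['vfov'])/2)
    return im,d,(f,c['cx'],c['cy'],T)
def ray(C,uv,z):
    f,cx,cy,T=C; uv=np.atleast_2d(uv).astype(float)
    r=np.c_[(uv[:,0]-cx)/f,(uv[:,1]-cy)/f,np.ones(len(uv))]@T[:3,:3].T
    return T[:3,3]+r*((z-T[2,3])/r[:,2])[:,None]
def cloud(C,d):
    f,cx,cy,T=C; v,u=np.mgrid[:d.shape[0],:d.shape[1]]
    P=np.stack([(u-cx)/f*d,(v-cy)/f*d,d],-1)@T[:3,:3].T+T[:3,3]
    P[d==0]=np.nan
    return P
E
python3 - <<'E'
from h import *
s=manip.observe(); print({k:np.round(v,3) for k,v in s.items()})
for n in ['side','top','wrist']:
    im,d,C=cam(n); cv2.imwrite(f'pics/{n}0.png',im); np.savez(f'{n}0.npz',im=im,d=d,T=C[3],f=C[:3]); print(n,manip.calibration(n))
E
```

```text
pics
{'time': np.float64(0.0), 'q': array([ 1.047,  0.207,  1.543,  0.   ,  1.393, -0.151]), 'joint_vel': array([-0.001, -0.   , -0.002,  0.003,  0.001, -0.   ]), 'joint_efforts': array([ 1.0000e-03, -3.7090e+01, -2.8141e+01,  7.0000e-02,  3.6000e-02,
       -0.0000e+00]), 'tool_pos': array([0.209, 0.535, 0.218]), 'tool_rot': array([ 0.584,  0.398, -0.399, -0.584]), 'force': array([ 0.032, -0.204,  0.233]), 'wrist_torque': array([-0.015, -0.006, -0.037]), 'grip_width': np.float64(0.094)}
side {'vfov': 45.550674263159834, 'cx': 255.36368257270894, 'cy': 196.74880518170892, 'pose': array([[ 0.79632742, -0.43580164,  0.41945151,  0.02604489],
       [-0.60486178, -0.57121586,  0.55484652, -0.64397222],
       [-0.00220567, -0.69554969, -0.71847461,  0.89813029],
       [ 0.        ,  0.        ,  0.        ,  1.        ]])}
top {'vfov': 53.75501603468804, 'cx': 251.49539286819942, 'cy': 192.98140449844684, 'pose': array([[-0.00687075, -0.99722384,  0.07414455,  0.44123783],
       [-0.99996352,  0.00722806,  0.00455184, -0.03170195],
       [-0.00507513, -0.07411058, -0.99723712,  0.99996211],
       [ 0.        ,  0.        ,  0.        ,  1.        ]])}
wrist {'vfov': 60.19212575748312, 'cx': 249.98990710731988, 'cy': 191.17023382437813, 'tool_from_camera': array([[ 9.99999147e-01,  1.19564683e-03,  5.25734347e-04,
         1.46915899e-04],
       [-1.88028276e-04, -2.66539608e-01,  9.63823948e-01,
        -1.64789535e-01],
       [ 1.29252208e-03, -9.63823224e-01, -2.66539155e-01,
         7.87482618e-02],
       [ 0.00000000e+00,  0.00000000e+00,  0.00000000e+00,
         1.00000000e+00]])}
```

View pics/top0.png

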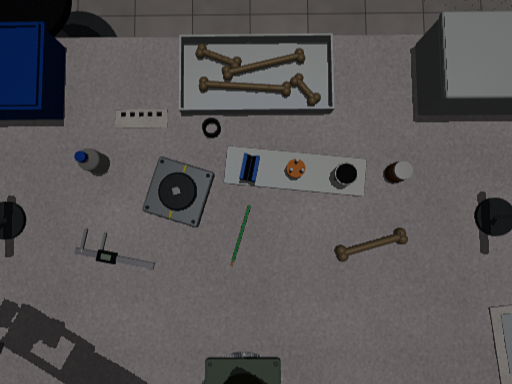

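View pics/side0.png

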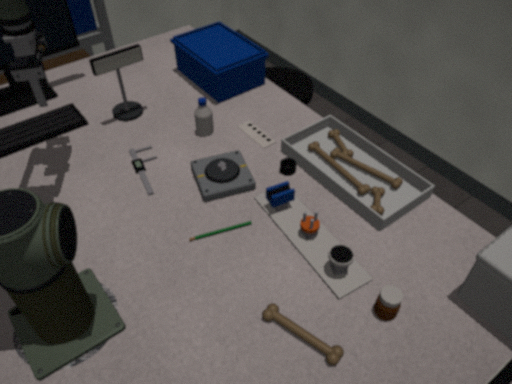

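View pics/wrist0.png

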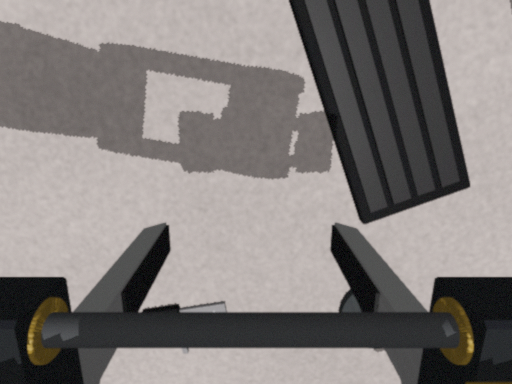

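```bash
python3 - <<'E'
from h import *
D=np.load('top0.npz'); im=D['im'];d=D['d'];C=(*D['f'],D['T'])
P=cloud(C,d)
big=cv2.resize(im[130:230,130:280],None,fx=5,fy=5,interpolation=cv2.INTER_CUBIC)
cv2.imwrite('pics/topz.png',np.clip(big*1.6,0,255).astype('uint8'))
hsv=cv2.cvtColor(im,cv2.COLOR_BGR2HSV)
m=cv2.inRange(hsv,(100,120,50),(130,255,255)); m[:140]=0;m[200:]=0;m[:,:225]=0;m[:,280:]=0
v,u=np.nonzero(m); print(len(u),u.min(),u.max(),v.min(),v.max())
print('z',np.nanpercentile(P[v,u,2],[5,50,95]))
# all points above 0.055 near
sel=np.zeros(m.shape,bool); sel[145:190,232:270]=1
sel&=(P[...,2]>0.045)
Q=P[sel]; print(len(Q),Q.mean(0),np.percentile(Q[:,2],[5,50,95]))
r=cv2.minAreaRect((Q[:,:2]*1000).astype(np.float32)); print('cradle rect',r)
b=cv2.inRange(hsv,(20,90,60),(35,255,255)); b[:150]=0;b[235:]=0;b[:,:135]=0;b[:,225:]=0
n,l,st,ce=cv2.connectedComponentsWithStats(b)
for i in range(1,n):
  if st[i,4]>3: print('yel',ce[i],st[i,4],ray(C,ce[i],0.03))
# base top
sel=np.zeros(m.shape,bool); sel[145:235,135:225]=1
s2=sel&(abs(P[...,2]-.03)<.006); Q=P[s2]; print('base',Q.mean(0),cv2.minAreaRect((Q[:,:2]*1000).astype(np.float32)))
s2=sel&(P[...,2]>.05); Q=P[s2]; print('drive',len(Q),Q.mean(0),cv2.minAreaRect((Q[:,:2]*1000).astype(np.float32)))
s2=sel&(abs(P[...,2]-.04)<.004); Q=P[s2]; print('disc',len(Q),cv2.minEnclosingCircle((Q[:,:2]*1000).astype(np.float32)),Q.mean(0))
E
```

```text
199 239 259 153 180
z [0.05380832 0.07243534 0.07514534]
431 [ 0.57631848 -0.022191    0.06467083] [0.05071013 0.06494478 0.07462175]
cradle rect ((576.9505615234375, -22.262014389038086), (40.070213317871094, 63.95180130004883), 78.44326782226562)
yel [184.47368421 168.21052632] 19 [[0.57875327 0.14536213 0.03      ]]
yel [169.65 214.3 ] 20 [[0.46015502 0.18259645 0.03      ]]
base [0.51946997 0.16130446 0.03010908] ((521.0189208984375, 163.1215362548828), (150.7203826904297, 149.77117919921875), 72.49827575683594)
drive 47 [0.52063521 0.16243915 0.05815536] ((521.0657958984375, 163.32839965820312), (15.662200927734375, 16.495941162109375), 12.646570205688477)
disc 903 ((515.7794189453125, 166.6465301513672), 50.575889587402344) [0.52073083 0.16296631 0.040321  ]
```

View pics/topz.png

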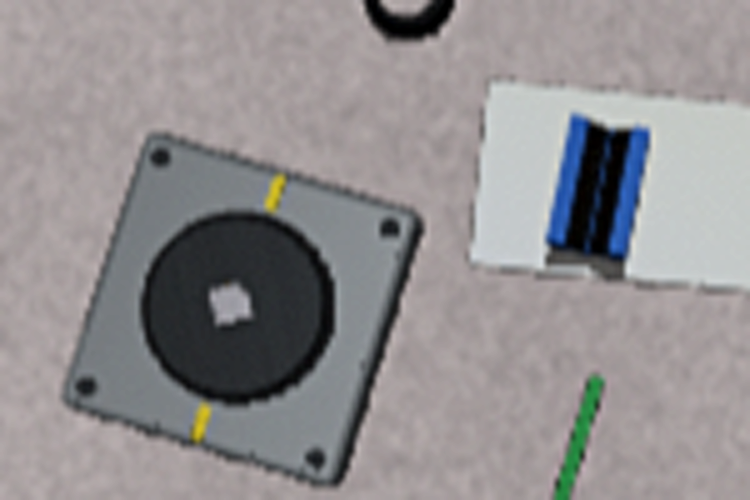

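```bash
cat >> h.py <<'E'
def togo(x,y,z,yaw):
    s=manip.observe(); M=R.from_quat(s['tool_rot']).as_matrix(); a=np.degrees(np.arctan2(M[1,0],M[0,0]))
    dy=(yaw-a+180)%360-180
    print('t',round(float(s['time']),2),'pos',np.round(s['tool_pos'],4),'yaw',round(a,2),'ydir',np.round(M[:,1],3),'F',np.round(s['force'],1),'w',round(float(s['grip_width']),4),'q',np.round(s['q'],2))
    e=np.array([x,y,z])-s['tool_pos']; ar=np.radians(yaw)
    M2=np.c_[[np.cos(ar),np.sin(ar),0],[0,0,-1],[-np.sin(ar),np.cos(ar),0]]
    print('turn total',round(-dy/90,4),'| shift units before turn',np.round(e@M/.4,4),'after turn',np.round(e@M2/.4,4))
E
python3 - <<'E'
from h import *
togo(.52,.163,.15,78.4); togo(.577,-.022,.15,78.4)
E
```

```text
t 0.15 pos [0.2091 0.535  0.2186] yaw 68.64 ydir [-0.001 -0.002 -1.   ] F [-0.3  0.1 -0.5] w 0.0937 q [ 1.05  0.21  1.54 -0.    1.39 -0.15]
turn total -0.1085 | shift units before turn [-0.5827  0.1722 -1.0625] after turn [-0.7547  0.1714 -0.9483]
t 0.15 pos [0.2091 0.535  0.2186] yaw 68.64 ydir [-0.001 -0.002 -1.   ] F [-0.3  0.1 -0.5] w 0.0937 q [ 1.05  0.21  1.54 -0.    1.39 -0.15]
turn total -0.1085 | shift units before turn [-0.9615  0.1728 -1.3637] after turn [-1.1791  0.1714 -1.1809]
```

```bash
python3 -m pendant '[0,0,0,-0.108, -0.075,0,-0.1,0, -0.075,0,-0.1,0, -0.075,0,-0.1,0, -0.075,0,-0.1,0, -0.075,0,-0.1,0, -0.075,0,-0.1,0, -0.075,0,-0.1,0, -0.075,0,-0.1,0, -0.075,0,-0.1,0, -0.075,0,-0.1,0]'
python3 - <<'E'
from h import *
togo(.545,.16,.15,78.4)
E
```

```text
time: 1.52
tool_pos: [0.5414, 0.1596, 0.2191]
tool_rot: [-0.548, -0.447, 0.447, 0.548]
force: [-0.5, 0.7, -0.8]
grip_width: 0.0938
t 1.52 pos [0.5414 0.1596 0.2191] yaw 78.35 ydir [-0.  0. -1.] F [-0.5  0.7 -0.8] w 0.0938 q [ 0.13  0.18  1.57  0.    1.39 -1.23]
turn total -0.0006 | shift units before turn [ 0.0028  0.1728 -0.0087] after turn [ 0.0028  0.1728 -0.0087]
```

```bash
python3 -m pendant '[0,0.085,-0.008,0, 0,0.085,0,0, 0,0,0,0, 0,0,0,0]'
python3 - <<'E'
from h import *
togo(.545,.16,.15,78.4)
im,d,C=cam('wrist'); np.savez('w1.npz',im=im,d=d,T=C[3],f=C[:3]); cv2.imwrite('pics/w1.png',im)
E
```

```text
time: 2.02
tool_pos: [0.5444, 0.1606, 0.1524]
tool_rot: [0.548, 0.447, -0.446, -0.548]
force: [0.4, 0.1, 0.1]
grip_width: 0.0941
t 2.02 pos [0.5444 0.1606 0.1524] yaw 78.38 ydir [ 0.001  0.    -1.   ] F [0.4 0.1 0.1] w 0.0941 q [ 0.13  0.25  1.63 -0.    1.26 -1.23]
turn total -0.0002 | shift units before turn [-0.0011  0.0061 -0.0018] after turn [-0.0011  0.0061 -0.0018]
```

View pics/w1.png

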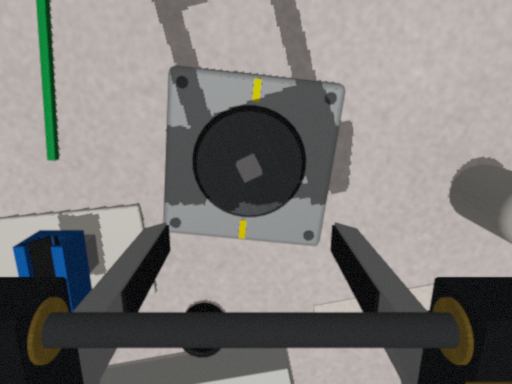

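The wrist view shows the drive at about (249,168), yellow marks at (257,89) and (242,229), disc centred near (249,160).

```bash
python3 - <<'E'
from h import *
D=np.load('w1.npz'); im=D['im'];d=D['d'];C=(*D['f'],D['T'])
P=cloud(C,d); hsv=cv2.cvtColor(im,cv2.COLOR_BGR2HSV)
b=cv2.inRange(hsv,(20,90,60),(35,255,255)); b[260:]=0;b[:,:170]=0;b[:,340:]=0
n,l,st,ce=cv2.connectedComponentsWithStats(b); Y=[]
for i in range(1,n):
  if st[i,4]>20: w=ray(C,ce[i],.03)[0]; Y.append(w); print('yel',ce[i],st[i,4],w)
e=Y[0]-Y[1]; print('mid',(Y[0]+Y[1])/2,'angle',np.degrees(np.arctan2(e[1],e[0])))
g=cv2.cvtColor(im,cv2.COLOR_BGR2GRAY); cut=g[140:200,220:280]
cv2.imwrite('pics/drv.png',np.clip(cv2.resize(cut,None,fx=9,fy=9,interpolation=cv2.INTER_CUBIC)*1.8,0,255).astype('uint8'))
t,bw=cv2.threshold(cut,0,255,cv2.THRESH_OTSU); n,l,st,ce=cv2.connectedComponentsWithStats(bw); print(t,st,ce)
i=l[28,29]; v,u=np.nonzero(l==i); v+=140;u+=220
print('z',np.percentile(P[v,u,2],[5,25,50,75,95]))
W=ray(C,np.c_[u,v],.06); print('drv all@.06',W.mean(0),cv2.minAreaRect((W[:,:2]*1000).astype(np.float32)))
s=(P[...,2]>.048); s[:130]=0;s[200:]=0;s[:,:220]=0;s[:,280:]=0;Q=P[s]
print(len(Q),Q.mean(0),cv2.minAreaRect((Q[:,:2]*1000).astype(np.float32)))
s=(P[...,2]>.0575)&s;Q=P[s]
print('top',len(Q),Q.mean(0),cv2.minAreaRect((Q[:,:2]*1000).astype(np.float32)))
Q=P[60:250,160:350].reshape(-1,3);Q=Q[abs(Q[:,2]-.03)<.005];print('base',cv2.minAreaRect((Q[:,:2]*1000).astype(np.float32)))
Q=P[60:250,160:350].reshape(-1,3);Q=Q[abs(Q[:,2]-.04)<.003];print('disc',len(Q),np.median(Q[:,2]),cv2.fitEllipse(cv2.convexHull((Q[:,:2]*1000).astype(np.float32))))
# cradle
s=(P[...,2]>.045)&(hsv[...,0]>100)&(hsv[...,0]<130)&(hsv[...,1]>100); Q=P[s]; print('cr',len(Q),Q.mean(0),Q.max(0))
E
```

```text
yel [256.53038674  89.4198895 ] 181 [0.46068364 0.1837634  0.03      ]
yel [241.92307692 228.85384615] 130 [0.579462   0.14631546 0.03      ]
mid [0.52007282 0.16503943 0.03      ] angle 162.501198643521
62.0 [[   0    0   60   60 3114]
 [  16   14   27   29  486]] [[29.64771997 29.79222864]
 [28.55349794 27.62757202]]
z [nan nan nan nan nan]
drv all@.06 [0.51807884 0.16532937 0.06      ] ((518.0774536132812, 165.26004028320312), (18.359487533569336, 16.77882194519043), 14.999640464782715)
435 [0.51890325 0.16468591 0.0581228 ] ((520.082763671875, 164.5284881591797), (16.60634994506836, 16.164493560791016), 14.196844100952148)
top 329 [0.51951587 0.16450458 0.05916416] ((519.7713623046875, 164.6582489013672), (15.535075187683105, 15.687716484069824), 14.750930786132812)
base ((519.5985107421875, 164.64248657226562), (148.9430389404297, 148.6959228515625), 72.5604476928711)
disc 8045 0.03963445105212887 ((519.9020385742188, 164.44546508789062), (89.20673370361328, 89.48271179199219), 52.98422622680664)
cr 3219 [0.55510212 0.03370876 0.10485144] [0.60819616 0.23343514 0.26031365]
```

View pics/drv.png

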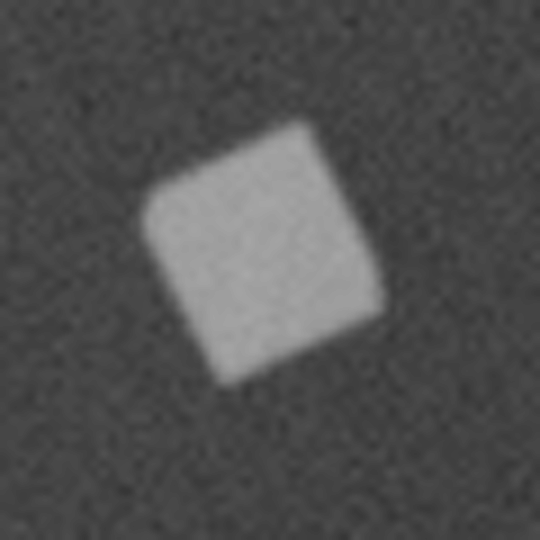

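```bash
python3 - <<'E'
from h import *
togo(.60,-.022,.18,78.4)
E
```

```text
t 2.08 pos [0.5449 0.1607 0.1532] yaw 78.38 ydir [ 0.003  0.    -1.   ] F [0.1 0.6 0.6] w 0.094 q [ 0.13  0.25  1.63 -0.    1.26 -1.23]
turn total -0.0002 | shift units before turn [-0.4196 -0.0669 -0.2271] after turn [-0.4197 -0.0671 -0.2268]
```

```bash
python3 -m pendant '[-0.084,-0.067,-0.045,0, -0.084,0,-0.045,0, -0.084,0,-0.045,0, -0.084,0,-0.045,0, -0.084,0,-0.045,0, 0,0,0,0, 0,0,0,0, 0,0,0,0]'
python3 - <<'E'
from h import *
togo(.577,-.022,.05,78.4)
im,d,C=cam('wrist'); np.savez('w2.npz',im=im,d=d,T=C[3],f=C[:3]); cv2.imwrite('pics/w2.png',im)
P=cloud(C,d); hsv=cv2.cvtColor(im,cv2.COLOR_BGR2HSV)
m=cv2.inRange(hsv,(100,100,40),(130,255,255))>0
s=m&(P[...,2]>.068)&(P[...,2]<.08); Q=P[s]; print(len(Q),np.median(Q[:,2]),cv2.minAreaRect((Q[:,:2]*1000).astype(np.float32)))
v,u=np.nonzero(s); print(u.min(),u.max(),v.min(),v.max())
E
```

```text
time: 3.08
tool_pos: [0.598, -0.0211, 0.1789]
tool_rot: [0.548, 0.447, -0.447, -0.548]
force: [-0.5, 0.1, -0.6]
grip_width: 0.0943
t 3.08 pos [ 0.598  -0.0211  0.1789] yaw 78.45 ydir [ 0.001  0.    -1.   ] F [-0.5  0.1 -0.6] w 0.0943 q [-0.18  0.29  1.53  0.    1.33 -1.55]
turn total 0.0006 | shift units before turn [-0.0128  0.3221  0.0513] after turn [-0.0128  0.3221  0.0511]
1538 0.07163173777466511 ((575.2876586914062, -20.890911102294922), (39.37026596069336, 63.03628158569336), 78.61943054199219)
220 268 131 205
```

View pics/w2.png

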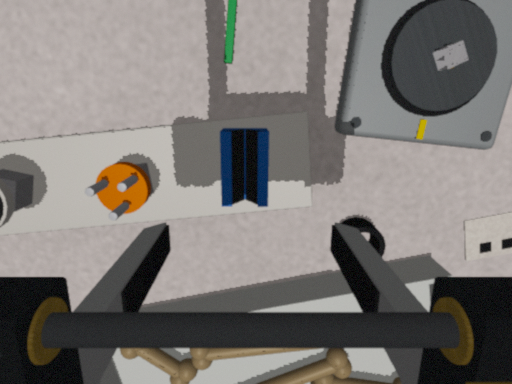

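The cradle sits at (220–268, 131–205), groove nearly vertical, between the jaws; the pinhead (122,187) is clear of the left finger.

```bash
python3 -m pendant '[-0.011,0,0.056,0, 0,0.06,0,0, 0,0.06,0,0, 0,0.06,0,0, 0,0.06,0,0, 0,0.04,0,0, 0,0.03,0,0, 0,0.012,0,0, 0,0,0,0, 0,0,0,0]'
python3 - <<'E'
from h import *
togo(.5753,-.0209,.05,78.6)
E
```

```text
time: 4.38
tool_pos: [0.576, -0.0223, 0.0503]
tool_rot: [0.549, 0.447, -0.446, -0.548]
force: [0.3, 0.1, -0.1]
grip_width: 0.0938
t 4.38 pos [ 0.576  -0.0223  0.0503] yaw 78.36 ydir [ 0.002 -0.    -1.   ] F [ 0.3  0.1 -0.1] w 0.0938 q [-0.19  0.4   1.67  0.    1.07 -1.56]
turn total -0.0027 | shift units before turn [0.0031 0.0007 0.0025] after turn [0.0031 0.0007 0.0024]
```

```bash
python3 -m pendant '[0.003,0,0.002,0, 0,0,0,0, 0,0,0,0, 0,0,0,0, 0,0,0,0, 0,0,0,0, 0,0,0,0, 0,0,0,0]' 1 20; python3 -m pendant '[0,0,0,0, 0,0,0,0, 0,0,0,0]' 1 45
```

```text
time: 5.38
tool_pos: [0.5747, -0.0209, 0.0494]
tool_rot: [0.548, 0.447, -0.447, -0.548]
force: [-0.1, -1.4, -0.2]
grip_width: 0.0397
time: 5.75
tool_pos: [0.5747, -0.0209, 0.0494]
tool_rot: [0.548, 0.447, -0.447, -0.548]
force: [-0.3, 0.3, 0.9]
grip_width: 0.0398
```

```bash
python3 -m pendant '[0,-0.02,0,0, 0,-0.05,0,0, 0,-0.06,0,0, 0,-0.06,0,0, 0,-0.035,0,0, 0,0,0,-0.1, 0,0,0,-0.1, 0,0,0,-0.09, 0,0,0,0, 0,0,0,0]'
python3 - <<'E'
from h import *
togo(.52,.1647,.14,104.5)
im,d,C=cam('wrist'); np.savez('w3.npz',im=im,d=d,T=C[3],f=C[:3]); cv2.imwrite('pics/w3.png',im)
E
```

```text
time: 7.0
tool_pos: [0.5744, -0.0207, 0.1391]
tool_rot: [-0.433, -0.558, 0.559, 0.434]
force: [-0.3, -0.7, -2.9]
grip_width: 0.0396
t 7.0 pos [ 0.5744 -0.0207  0.1391] yaw 104.35 ydir [-0.001  0.    -1.   ] F [-0.3 -0.7 -2.9] w 0.0396 q [-0.19  0.28  1.62  0.    1.24 -2.01]
turn total -0.0017 | shift units before turn [ 0.4828 -0.0019  0.0169] after turn [ 0.4828 -0.0022  0.0156]
```

View pics/w3.png

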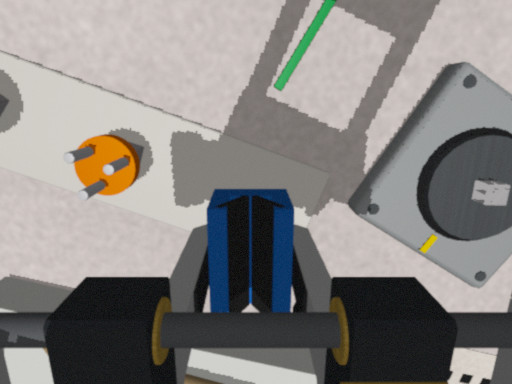

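```bash
python3 - <<'E'
from h import *
D=np.load('w3.npz'); im=D['im'];d=D['d'];C=(*D['f'],D['T'])
c=manip.calibration('wrist'); Ct=(*D['f'],np.array(c['tool_from_camera']))
P=cloud(Ct,d); hsv=cv2.cvtColor(im,cv2.COLOR_BGR2HSV)
m=cv2.inRange(hsv,(100,100,30),(130,255,255))>0; m[:180]=0;m[330:]=0;m[:,:200]=0;m[:,300:]=0
Q=P[m&(P[...,1]<.04)]; print(len(Q),np.percentile(Q[:,1],[2,10,50,90]))
t=Q[abs(Q[:,1]-np.percentile(Q[:,1],30))<.0015]; print('x',np.percentile(t[:,0],[0.5,99.5]),'z',np.percentile(t[:,2],[.5,99.5]), cv2.minAreaRect((t[:,[0,2]]*1000).astype(np.float32)))
v,u=np.nonzero(m); print(u.min(),u.max(),v.min())
E
```

```text
5748 [-0.02353467 -0.02284389 -0.02181903  0.00020637]
x [-0.01913562  0.02058164] z [-0.02274786  0.03059179] ((0.9954090118408203, 3.7210254669189453), (40.65209197998047, 54.474639892578125), 0.19404596090316772)
207 293 189
```

```bash
python3 -m pendant '[0.08,0,0.003,0, 0.08,0,0.003,0, 0.08,0,0.003,0, 0.08,0,0.003,0, 0.08,0,0.003,0, 0.08,0,0.003,0, 0,0,0,0, 0,0,0,0]'
python3 - <<'E'
from h import *
togo(.5193,.1639,.105,104.5)
for n in ['top','side','wrist']:
  im,d,C=cam(n); np.savez(n+'4.npz',im=im,d=d,T=C[3],f=C[:3]); cv2.imwrite(f'pics/{n}4.png',im)
E
```

```text
time: 8.05
tool_pos: [0.52, 0.1629, 0.1395]
tool_rot: [-0.433, -0.559, 0.559, 0.433]
force: [-0.6, 0.1, -2.7]
grip_width: 0.0397
t 8.05 pos [0.52   0.1629 0.1395] yaw 104.45 ydir [ 0.    -0.001 -1.   ] F [-0.6  0.1 -2.7] w 0.0397 q [ 0.15  0.22  1.7  -0.    1.22 -1.68]
turn total -0.0006 | shift units before turn [0.0029 0.0862 0.001 ] after turn [0.0029 0.0862 0.001 ]
```

View pics/wrist4.png

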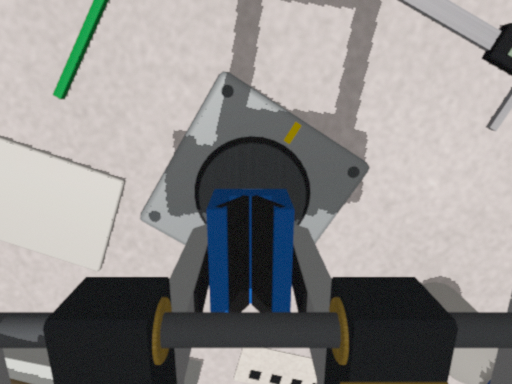

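View pics/side4.png

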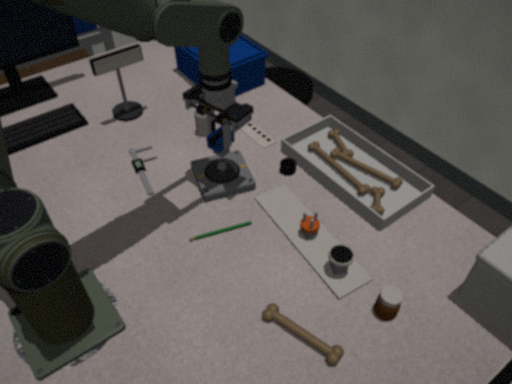

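```bash
python3 -m pendant '[0.003,0.04,0.001,0, 0,0.03,0,0, 0,0.01,0,0, 0,0.005,0,0, 0,0,0,0]'
python3 -m pendant '[0,0.003,0,0, 0,0.003,0,0, 0,0.003,0,0, 0,0,0,0]'
python3 - <<'E'
from h import *
togo(.5193,.1639,.0964,104.5)
E
```

```text
time: 8.82
tool_pos: [0.5193, 0.1644, 0.1055]
tool_rot: [0.433, 0.559, -0.559, -0.433]
force: [0.1, -0.5, -3.0]
grip_width: 0.0402
time: 9.32
tool_pos: [0.519, 0.1643, 0.1017]
tool_rot: [-0.433, -0.559, 0.559, 0.433]
force: [-0.1, 0.1, -2.8]
grip_width: 0.0394
t 9.32 pos [0.519  0.1643 0.1017] yaw 104.46 ydir [-0. -0. -1.] F [-0.1  0.1 -2.8] w 0.0394 q [ 0.15  0.27  1.73 -0.    1.15 -1.68]
turn total -0.0004 | shift units before turn [-0.0013  0.0134 -0.0005] after turn [-0.0013  0.0134 -0.0005]
```

```bash
python3 -m pendant '[0,0.003,0,0, 0,0.003,0,0, 0,0,0,0]'
python3 -m pendant '[0,0.003,0,0, 0,0,0,0]'
python3 -m pendant '[0,0.003,0,0, 0,0,0,0]'
```

```text
time: 9.7
tool_pos: [0.5189, 0.1643, 0.0992]
tool_rot: [-0.433, -0.559, 0.559, 0.433]
force: [-0.8, 0.1, -1.8]
grip_width: 0.0398
time: 9.95
tool_pos: [0.519, 0.1643, 0.0981]
tool_rot: [-0.433, -0.559, 0.559, 0.433]
force: [0.8, 0.2, -2.1]
grip_width: 0.0398
time: 10.2
tool_pos: [0.519, 0.1643, 0.0969]
tool_rot: [-0.433, -0.559, 0.559, 0.433]
force: [-0.2, 0.3, -2.4]
grip_width: 0.04
```

```bash
python3 -m pendant '[0,0.003,0,0, 0,0.002,0,0, 0,0,0,0]'
python3 -m pendant '[0,0.003,0,0, 0,0.003,0,0, 0,0,0,0]'
```

```text
time: 10.58
tool_pos: [0.519, 0.1643, 0.0949]
tool_rot: [-0.433, -0.559, 0.559, 0.433]
force: [-0.1, 0.3, -3.2]
grip_width: 0.0398
time: 10.95
tool_pos: [0.519, 0.1643, 0.0925]
tool_rot: [-0.433, -0.559, 0.559, 0.433]
force: [-0.5, -0.6, -2.7]
grip_width: 0.0398
```

It is on the drive (11 mm above the disc, no resistance). On to the ball, in small steps.

```bash
python3 -m pendant '[0,0.003,0,0, 0,0.003,0,0, 0,0,0,0]'
python3 -m pendant '[0,0.003,0,0, 0,0,0,0]'
python3 -m pendant '[0,0.003,0,0, 0,0,0,0]'
```

```text
time: 11.32
tool_pos: [0.519, 0.1643, 0.0901]
tool_rot: [-0.433, -0.559, 0.559, 0.433]
force: [-0.1, 0.5, -3.2]
grip_width: 0.0399
time: 11.58
tool_pos: [0.5192, 0.1644, 0.0891]
tool_rot: [0.433, 0.559, -0.559, -0.433]
force: [0.2, -0.3, -2.7]
grip_width: 0.0398
time: 11.82
tool_pos: [0.5193, 0.1644, 0.0883]
tool_rot: [0.433, 0.559, -0.559, -0.433]
force: [-1.0, -0.1, 1.6]
grip_width: 0.0398
```

Force is beginning to rise (−3 → +1.6 N): the ball.

```bash
for i in 1; do python3 -m pendant '[0,0.003,0,0, 0,0,0,0]'; done
python3 -m pendant '[0,0.003,0,0, 0,0,0,0]'
python3 -m pendant '[0,0.003,0,0, 0,0,0,0]'
```

```text
time: 12.08
tool_pos: [0.5193, 0.1644, 0.0874]
tool_rot: [0.433, 0.559, -0.559, -0.433]
force: [-2.5, 0.7, 5.3]
grip_width: 0.0397
time: 12.32
tool_pos: [0.5193, 0.1644, 0.0858]
tool_rot: [0.433, 0.559, -0.559, -0.433]
force: [-1.2, -0.4, 3.0]
grip_width: 0.0397
time: 12.58
tool_pos: [0.5192, 0.1644, 0.0834]
tool_rot: [0.433, 0.559, -0.559, -0.433]
force: [1.3, 0.4, -3.1]
grip_width: 0.0401
```

```bash
python3 -m pendant '[0,0.003,0,0, 0,0,0,0]'
python3 -m pendant '[0,0.002,0,0, 0,0,0,0]'
python3 -m pendant '[0,0.002,0,0, 0,0,0,0]'
```

```text
time: 12.82
tool_pos: [0.5188, 0.1643, 0.0823]
tool_rot: [-0.433, -0.559, 0.559, 0.433]
force: [1.5, -0.6, -3.7]
grip_width: 0.0401
time: 13.08
tool_pos: [0.5188, 0.1643, 0.082]
tool_rot: [-0.433, -0.559, 0.559, 0.433]
force: [1.4, -0.5, -4.9]
grip_width: 0.0398
time: 13.32
tool_pos: [0.519, 0.1643, 0.0815]
tool_rot: [-0.433, -0.559, 0.559, 0.433]
force: [-0.5, 0.1, -2.8]
grip_width: 0.04
```

```bash
python3 -m pendant '[0,0.002,0,0, 0,0,0,0]'
python3 -m pendant '[0,0.002,0,0, 0,0,0,0]'
python3 -m pendant '[0,0.002,0,0, 0,0,0,0]'
```

```text
time: 13.58
tool_pos: [0.5191, 0.1644, 0.0814]
tool_rot: [-0.433, -0.559, 0.559, 0.433]
force: [-2.5, -0.6, 4.8]
grip_width: 0.0396
time: 13.82
tool_pos: [0.5191, 0.1644, 0.0814]
tool_rot: [-0.433, -0.559, 0.559, 0.433]
force: [-5.1, -0.8, 9.1]
grip_width: 0.0398
time: 14.08
tool_pos: [0.5191, 0.1644, 0.0813]
tool_rot: [-0.433, -0.559, 0.559, 0.433]
force: [-7.2, -0.9, 13.1]
grip_width: 0.0399
```

Flush: TCP stops at 81.4 mm, the predicted height. Ease off the pressing, then turn clockwise about 32°.

```bash
python3 -m pendant '[0,-0.005,0,0, 0,0,0,0]'
python3 -m pendant '[0,0,0,0.04, 0,0,0,0.04, 0,0,0,0]'
python3 - <<'E'
from h import *
togo(.519,.1644,.0814,72.5); print(manip.observe()['wrist_torque'])
E
```

```text
time: 14.32
tool_pos: [0.5193, 0.1644, 0.0814]
tool_rot: [0.433, 0.559, -0.559, -0.433]
force: [-1.8, -0.3, 3.5]
grip_width: 0.0395
time: 14.7
tool_pos: [0.519, 0.1643, 0.0814]
tool_rot: [-0.467, -0.53, 0.531, 0.467]
force: [-3.9, -1.3, 4.7]
grip_width: 0.0399
t 14.7 pos [0.519  0.1643 0.0814] yaw 97.26 ydir [-0. -0. -1.] F [-3.9 -1.3  4.7] w 0.0399 q [ 0.15  0.3   1.74 -0.    1.11 -1.55]
turn total 0.2751 | shift units before turn [ 0.0003 -0.0001 -0.0001] after turn [ 0.0003 -0.0001  0.0001]
[-0.06795235  0.63822074 -0.01376128]
```

```bash
python3 -m pendant '[0,0,0,0.05, 0,0,0,0.05, 0,0,0,0.05, 0,0,0,0]'
python3 -m pendant '[0,0,0,0.05, 0,0,0,0.05, 0,0,0,0.025, 0,0,0,0, 0,0,0,0]'
python3 - <<'E'
from h import *
togo(.519,.1644,.0814,72.5); print(manip.observe()['wrist_torque'])
im,d,C=cam('wrist'); np.savez('w5.npz',im=im,d=d,T=C[3],f=C[:3]); cv2.imwrite('pics/w5.png',im)
P=cloud(C,d); hsv=cv2.cvtColor(im,cv2.COLOR_BGR2HSV)
E
```

```text
time: 15.2
tool_pos: [0.519, 0.1646, 0.0814]
tool_rot: [-0.526, -0.472, 0.472, 0.527]
force: [-2.6, 1.0, 5.5]
grip_width: 0.0396
time: 15.82
tool_pos: [0.519, 0.1649, 0.0814]
tool_rot: [-0.57, -0.419, 0.418, 0.57]
force: [-3.6, 1.1, 4.6]
grip_width: 0.0401
t 15.82 pos [0.519  0.1649 0.0814] yaw 72.59 ydir [-0.     0.001 -1.   ] F [-3.6  1.1  4.6] w 0.0401 q [ 0.15  0.3   1.74  0.    1.11 -1.12]
turn total 0.001 | shift units before turn [-0.0012 -0.     -0.0003] after turn [-0.0012 -0.     -0.0003]
[ 0.24796231  0.62792842 -0.02655642]
```

View pics/w5.png

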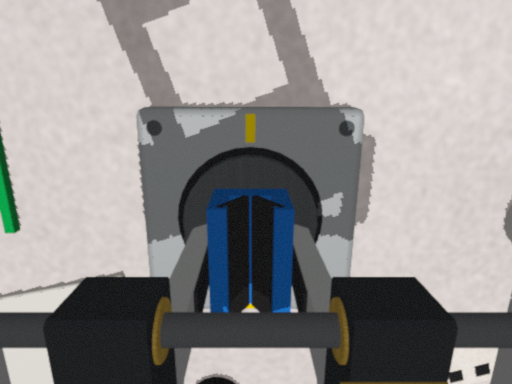

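Groove line (col 250) points at the upper yellow mark (251,128) and the lower peeks out at (250,307): aligned. Release and rise.

```bash
python3 -m pendant '[0,0,0,0, 0,0,0,0, 0,0,0,0, 0,0,0,0, 0,0,0,0, 0,0,0,0]' -0.3 10
python3 -m pendant '[0,-0.02,0,0, 0,-0.05,0,0, 0,-0.08,0,0, 0,-0.08,0,0, 0,-0.08,-0.03,0, 0,0,-0.03,0, 0,0,0,0, 0,0,0,0]' -1
python3 - <<'E'
from h import *
togo(.519,.1644,.0814,72.5)
for n in ['wrist','top','side']:
  im,d,C=cam(n); np.savez(n+'6.npz',im=im,d=d,T=C[3],f=C[:3]); cv2.imwrite(f'pics/{n}6.png',im)
  if n=='side': continue
  P=cloud(C,d); hsv=cv2.cvtColor(im,cv2.COLOR_BGR2HSV)
  m=cv2.inRange(hsv,(100,80,30),(130,255,255))>0
  s=m&(abs(P[...,2]-.104)<.006)&(np.hypot(P[...,0]-.52,P[...,1]-.164)<.06); Q=P[s]
  if len(Q)>10: print(n,len(Q),np.median(Q[:,2]),cv2.minAreaRect((Q[:,:2]*1000).astype(np.float32)))
  b=cv2.inRange(hsv,(20,90,50),(35,255,255)); N,l,st,ce=cv2.connectedComponentsWithStats(b)
  for i in range(1,N):
    w=ray(C,ce[i],.03)[0]
    if st[i,4]>10 and np.hypot(w[0]-.52,w[1]-.164)<.09: print('yel',ce[i],st[i,4],w)
E
```

```text
time: 16.62
tool_pos: [0.5191, 0.1643, 0.081]
tool_rot: [0.57, 0.418, -0.418, -0.57]
force: [-0.1, 1.0, -0.1]
grip_width: 0.0611
time: 17.62
tool_pos: [0.5406, 0.157, 0.203]
tool_rot: [-0.57, -0.417, 0.419, 0.571]
force: [-0.0, -0.5, 0.1]
grip_width: 0.094
t 17.62 pos [0.5406 0.157  0.203 ] yaw 72.5 ydir [-0.004 -0.    -1.   ] F [-0.  -0.5  0.1] w 0.094 q [ 0.13  0.2   1.59  0.    1.36 -1.14]
turn total 0.0 | shift units before turn [0.0019 0.3043 0.056 ] after turn [0.0015 0.3041 0.0571]
wrist 1728 0.10359450701601641 ((519.9229736328125, 164.5366668701172), (40.046138763427734, 63.94950866699219), 72.73220825195312)
yel [251.41860465  94.65116279] 129 [0.46090515 0.18359195 0.03      ]
yel [251.29 214.47] 100 [0.57930467 0.14643386 0.03      ]
top 79 0.10408892610185971 ((503.0002136230469, 169.35330200195312), (40.509613037109375, 26.274538040161133), 71.64420318603516)
yel [169.5  214.35] 20 [0.46002988 0.18297964 0.03      ]
```

View pics/wrist6.png

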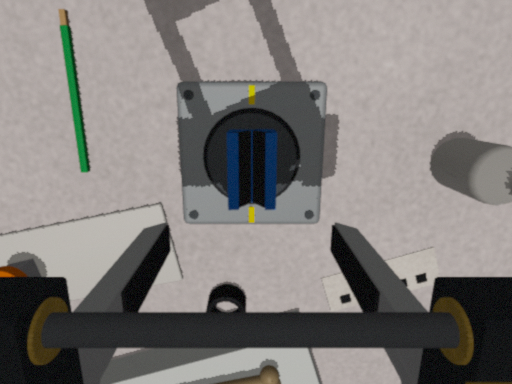

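View pics/side6.png

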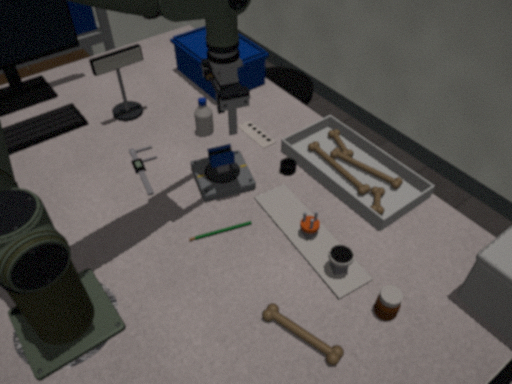

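The cradle (228–276, 130–209) stands on the disc in line with both marks (251,95) and (251,214). Its top is at 103.6–104 mm (home is 104), and the other objects are unmoved.

```bash
python3 -c "
from workcell import manip
print(manip.job_done())"
```

```text
the job is handed in; nothing more can be done
None
```

The blue V-cradle is on the turntable's square drive, flush on the disc and in line with the two yellow marks. The job was handed in at about 18 s.

- **Fit:** I turned the cradle to match the drive's measured angle, about 32° anticlockwise from the base's x, and lowered it in steps of about 1 mm. The ball's resistance showed in the wrist force readings and then gave way. The cradle came to a hard stop at the height expected for home, and I pressed to a reading of about 13 N there, well under the 60 N limit.
- **Turn:** I turned it about 32° clockwise with the disc, let go and raised the arm clear.
- **Last checks:** From the wrist camera, the groove is at −17.3° and the line through the marks at −17.4°. The cradle's top is at 103.6 mm by the wrist camera and 104.1 mm by the top camera (104 mm is home). By eye, nothing else in the final side and wrist pictures had moved.
- **Disagreement:** In the last top picture the arm seems to hide much of the cradle. That partial view read −18.4°, about 1° off, and I relied on the full wrist view instead. The top and wrist cameras also differed by about 1 to 1.5 mm on positions, within their calibration, and it caused no trouble.

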